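# Seat the filter disc in its well and lock it

### The job

Push the white filter disc across the top of the dark filter deck with your fingertips until it drops flat into the round well; slide it, do not pick it up. Then push the locking slide all the way in by its tab so that its tongue covers the disc. Leave the little jar that stands on the deck and everything else on the bench where they are.

Things in the scene. Friction and masses are not known exactly. Their poses are not given: they have to be found in the camera images.
- deck: Fixed dark metal block flat on the table: 140 (x) by 270 (y) by 30 mm high. Origin: centre of its underside, z up. Level smooth top; well at x = +25 mm, y = 0. Slide guide on the robot's side of the well: two bars 6 mm wide, 9 mm high, at y = +-16.5 mm, x = -67 to -22 mm. The disc lies on one end of the top (y about +-85 mm), a jar stands on the other, either way round.
- well (a point): Centre of the mouth of the round well, level with the top of the deck; its axes are those of the deck. The well is 52 mm across and 8 mm deep with a flat bare-metal floor and a square edge (1 mm chamfer).
- disc_mid (a point): Centre (half-way up) of the loose white porous filter disc, 48 mm across, 7 mm thick, about 28 g, lying flat on the deck's top, 70 to 100 mm to one side of the well along the deck's y and up to 15 mm off the well's centre line. Seated in the well, its top lies 1 mm below the deck's top.
- slide (a joint): Travel of the steel locking slide in m, along the deck's +x: 0 = drawn right out, 0.045 = right in, at its stop. Starts at 0 to 0.008, clear of the well; moves stiffly (about 1.5 N) and stays put. Its tongue (24 mm wide, 45 long, 4 thick, underside 1 mm above the deck's top) ends 7 mm past the middle of the well; it passes only over a disc that lies flat in the well.
- tab (a point): Middle of the upper edge of the slide's upright tab: a steel plate 24 mm wide (deck y), 6 mm thick (deck x), rising to 29 mm above the deck's top. At slide = 0 it lies at x = -55 mm, y = 0 in the deck's frame; it moves with the slide. Push its face on the robot's side towards deck +x. Axes as the deck's.
- jar: Small closed amber jar, 34 mm across, 48 mm tall, standing on the end of the deck top that the disc does not lie on; origin at the centre of its underside. Leave it alone.
- beaker: Glass beaker, 64 mm across, 85 mm tall, standing on the table beside the deck (deck y about +205 mm); origin at the centre of its underside. Leave it alone.
- spatula: Steel lab spatula, 175 mm long, 12 mm wide at most, 8 mm thick, lying on the table on the robot's side of the deck (deck x about -120 mm), along the deck's y; origin near its middle, on the table. Leave it alone.
- washbottle: White bottle, 70 mm across, 180 mm tall, on the table to the robot's left; origin at the centre of its underside. Leave it alone.
- thimble: White open cup, 60 mm across, 80 mm tall, on the table to the robot's right; origin at the centre of its underside. Leave it alone.
- dish: Low white dish, 90 mm across, 20 mm high, on the table to the robot's left; origin at the centre of its underside. Leave it alone.
- weight: Brass weight with a knob, 36 mm across, 47 mm tall, on the table to the robot's right; origin at the centre of its underside. Leave it alone.
- disc: The same filter disc; origin at the centre of its underside.
There are look-alikes about, which are no part of the job. Of the things shaped like the disc, the white one is meant.

How it is judged:
On the way, in this order (a step that is already met when the one before it is completed fails the run):
1. the disc lies flat in the well while the slide is still drawn back (horizontal distance between disc_mid and well below 0.0035 m and z of disc_mid in the frame of deck below 0.0275 m and angle between disc_mid's own z axis and vertical below 0.06 rad and value of joint slide below 0.015 m), for 0.2 s.
2. the slide is pushed right in over the disc (horizontal distance between disc_mid and well below 0.0035 m and z of disc_mid in the frame of deck below 0.0275 m and angle between disc_mid's own z axis and vertical below 0.06 rad and value of joint slide above 0.041 m), for 0.2 s.
At the end, for the whole second after the job is handed in: The disc lies flat at rest in the well (centre within 3.5 mm of the well's axis, middle at least 2.5 mm below the deck top, tilt under 0.06 rad) and the slide is within 4 mm of its inner stop (all of step 2 and linear speed of disc below 0.02 m/s); the robot touches nothing.
It fails at once if the disc is lifted: its middle rises more than 12 mm above the deck top, or it is tipped by more than 0.7 rad (z of disc_mid in the frame of deck above 0.042 m or angle between disc_mid's own z axis and vertical above 0.7 rad).
It fails at once if the disc is pushed off the deck (z of disc_mid in the frame of deck below 0.015 m).
It fails at once if a bystander is moved by more than 15 mm (the jar on the deck: 10 mm) or the jar, the beaker, the bottle or the cup is tipped (distance of jar from where it was at the start of the episode above 0.01 m or distance of any of beaker, spatula, washbottle, thimble, dish, weight from where it was at the start of the episode above 0.015 m or angle between any of jar, beaker, washbottle, thimble's own z axis and vertical above 0.3 rad).
It also fails if it takes over 48 s, if anything falls off the work surface, if the arm or the gripper's body presses on something with over 40 N, if the wrist force passes 120 N, or if a joint passes its speed limit or range.

### The arm

A 6-joint arm with a two-finger parallel gripper is mounted at the origin on the work surface. World frame = base frame: x ahead of the robot, y to its left, z up, the work surface at z = 0. Lengths are in m, angles in rad, forces in N, time in s.
With the tool pointing down it reaches from about 0.25 to 0.725 m from the base axis. Payload 4 kg.
Tool frame: the origin (TCP) lies on the front face of the gripper's body, between the roots of the fingers; the fingertips stand 73 mm ahead of it and the grasp point (between the pads) lies 54 mm ahead of it; z points along the fingers, y is the direction in which the jaws open and shut (so a half turn about z gives the same grasp; the last joint's range is limited). The gripper opens to 85 mm and grips with 20 to 120 N. Pads are 22 mm wide; open, the fingers measure 114 mm over their backs; the gripper's body (76 mm by 85 mm) begins 54 mm behind the grasp point. The pads swing forward as they close: fully open they stand 13 mm farther back than shut.
Start: joints at [1.339, 0.241, 0.005, 1.335, 0, 1.571], TCP at [0.115, 0.487, 0.304] pointing down, gripper open.
Joint ranges: [-2.72, 2.72], [-1.05, 1.87], [-1.09, 1.28], [-1.99, 2.15], [-1.42, 1.44], [-3.14, 3.14]. Speed limits (rad/s): [2.79, 2.79, 3.14, 3.14, 3.14, 3.14].

### API

Orientations are given as a unit quaternion [x, y, z, w].
In Python, from workcell import sensors, camera, order gives the robot as it stands. The module is installed in compiled form; this text tells all that it offers.
- The arm moves only by the shell command python3 -m inch 'ROWS'. ROWS is JSON, one flat list of numbers, 5 for each row, row after row: the opening, from -1 (shut) to 1 (fully open), then the shift along the tool's x, y, z in mm, then the turn about the tool's z in units of 6 degrees (1.0 is 6 degrees). A call has 1 to 8 rows; each row is the pose to reach, as a shift and turn from the pose commanded when the call began, along the tool's axes at that moment; what a row does not reach only later rows make up. A row lasts 1/10 s, in which the tool goes at most 50 mm and 8.59 degrees, less where a joint would pass 70% of its speed; a pose out of reach is approached as far as the arm can. A call with a gripper value outside its range is refused whole. The fingers move at their own pace and stop on an object; the grip force is fixed at half the most. Time passes only in rows, so rows that repeat a pose let the fingers close. It gives the time, the measured TCP pose, the force and the opening at its end, in the units of the state.
- sensors.get_obs(): the state, without advancing time (a new reading comes with each control period).
- camera(name): name is "scene" or "top"; returns a dict with "pixels" (400x640x3 uint8, red, green, blue), "intrinsics" (3x3 intrinsics, pixels), "extrinsics" (4x4, takes a point from camera to world coordinates). Camera axes: x right, y down, z forward; pixel columns grow to the right and rows downward; lengths in m; the calibration is good to about 2 mm. A picture is of the moment at which its call begins. There is no depth.
- order.job_done(): hands the job in, once; it reports no verdict.
The state is a dict: "clock": time; "joint_pos": joint angles; "joint_vel": joint speeds; "tau": joint torques, N m; "eef_pos": TCP position; "tool_rot": TCP orientation; "ft_force": force on the tool from outside, world axes, zero at the start; "ft_torque": the same for the moment, N m; "grip_width": finger opening in m.
Only numpy, scipy, OpenCV 4.12 (cv2) and the standard library are available. Lean on these libraries where they do the work, as an engineer would, in place of code of your own. Each camera call takes 0.05 s, during which the arm holds its last target.

## Working session

There is one attempt and no reset: what is moved stays moved. The work goes in short steps, Python scripts to look and compute and a shell command to move; the robot and the scene stay as the last step left them, time stands still between calls to the robot, and variables do not carry over. Pictures are saved under pics/ and viewed, and the job is handed in when it is done.

```bash
mkdir -p pics; python3 - <<'E'
from workcell import sensors,camera
import cv2,json
o=sensors.get_obs()
for k,v in o.items(): print(k,v)
for n in("scene","top"):
    c=camera(n); cv2.imwrite(f"pics/{n}0.png",c["pixels"][:,:,::-1]); print(n,c["intrinsics"],c["extrinsics"])
E
```

```text
clock 0.0
joint_pos [ 1.33899951e+00  2.41474116e-01  3.72728693e-03  1.33520437e+00
 -1.83287063e-05  1.57081690e+00]
joint_vel [-0.00021675 -0.0006071   0.00034435 -0.0007853   0.00073477 -0.00064192]
tau [ 2.62934464e-04 -3.72320473e+01  2.52406740e+01  1.69674691e-02
  1.01142211e-04 -2.71629077e-06]
eef_pos [0.11475789 0.48616247 0.30298343]
tool_rot [ 1.15649254e-01  9.93289529e-01 -1.07126716e-03 -1.15479676e-04]
ft_force [ 0.25376507 -0.51500453  0.01597801]
ft_torque [ 0.00818485  0.02840396 -0.03154611]
grip_width 0.0850127637485831
scene [[398.09980865   0.         321.58137766]
 [  0.         398.09980865 199.26715535]
 [  0.           0.           1.        ]] [[-0.78092197  0.47631983 -0.40407956  1.08606419]
 [ 0.6245927   0.58853507 -0.51333267  0.65062233]
 [-0.00669554 -0.6532579  -0.75710586  1.00125295]
 [ 0.          0.          0.          1.        ]]
top [[415.29136179   0.         323.75844567]
 [  0.         415.29136179 200.15385475]
 [  0.           0.           1.        ]] [[-0.02170136 -0.99521301  0.09528969  0.47214061]
 [-0.99972374  0.02246235  0.0069205   0.02171889]
 [-0.00902781 -0.09511318 -0.99542553  1.30554643]
 [ 0.          0.          0.          1.        ]]
```

View pics/scene0.png

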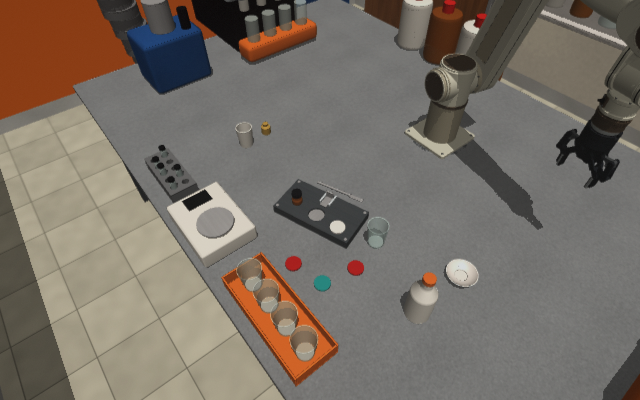

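View pics/top0.png

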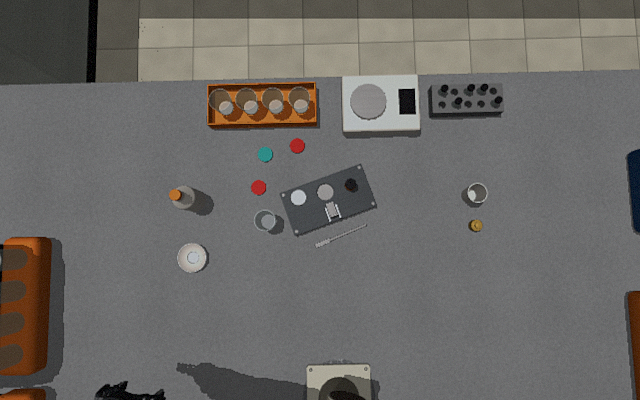

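The top view shows the deck at about (328,200), the disc at (299,198), the well at (326,192), the jar at (351,185), the tab at (332,211) and the beaker at (265,220). Next I'll measure these.

```bash
cat > h.py <<'E'
from workcell import sensors,camera
import cv2,numpy as np
from scipy.spatial.transform import Rotation as R
def ray(c,uv,z):
    K,T=np.array(c["intrinsics"]),np.array(c["extrinsics"])
    d=T[:3,:3]@np.linalg.solve(K,[uv[0],uv[1],1.]); o=T[:3,3]
    return o+d*(z-o[2])/d[2]
def proj(c,p):
    K,T=np.array(c["intrinsics"]),np.array(c["extrinsics"])
    q=K@(T[:3,:3].T@(np.asarray(p)-T[:3,3])); return q[:2]/q[2]
def crop(c,u0,v0,u1,v1,s,name):
    im=cv2.resize(c["pixels"][v0:v1,u0:u1,::-1],None,fx=s,fy=s,interpolation=cv2.INTER_CUBIC); cv2.imwrite("pics/"+name,im)
E
python3 - <<'E'
from h import *
c=camera("top"); crop(c,240,150,400,260,5,"topz.png")
im=c["pixels"].astype(int); 
def blobs(m,z,lab,c,amin=30):
    n,l,s,ce=cv2.connectedComponentsWithStats(m.astype(np.uint8))
    for i in range(1,n):
        if s[i,4]>amin: print(lab,s[i,4],ce[i].round(1),ray(c,ce[i],z)[:2].round(4))
roi=np.zeros(im.shape[:2],bool); roi[150:250,240:400]=1
mx=im.max(2)
blobs(roi&(im.min(2)>185),.037,"white",c)
deck=(roi&(mx<75)).astype(np.uint8); deck=cv2.morphologyEx(deck,cv2.MORPH_CLOSE,np.ones((25,25)))
cs,_=cv2.findContours(deck,0,2); k=max(cs,key=cv2.contourArea); r=cv2.minAreaRect(k); print(r)
b=cv2.boxPoints(r); w=np.array([ray(c,p,.03)[:2] for p in b]);print(w.round(4), [np.linalg.norm(w[i]-w[i-1]).round(4) for i in range(4)],w.mean(0))
d=camera("scene"); crop(d,250,160,400,260,5,"scz.png")
im=d["pixels"].astype(int); roi=np.zeros(im.shape[:2],bool); roi[170:250,265:395]=1
blobs(roi&(im.min(2)>185),.037,"white",d)
E
```

```text
((315.8641357421875, 211.8952178955078), (66.75003051757812, 119.69933319091797), 73.19131469726562)
[[ 0.6085  0.2618]
 [ 0.7086 -0.0955]
 [ 0.509  -0.1485]
 [ 0.4114  0.2038]] [np.float64(0.2054), np.float64(0.3711), np.float64(0.2065), np.float64(0.3655)] [0.5593831  0.05539247]
white 134 [337.  226.2] [0.6024 0.1102]
```

View pics/topz.png

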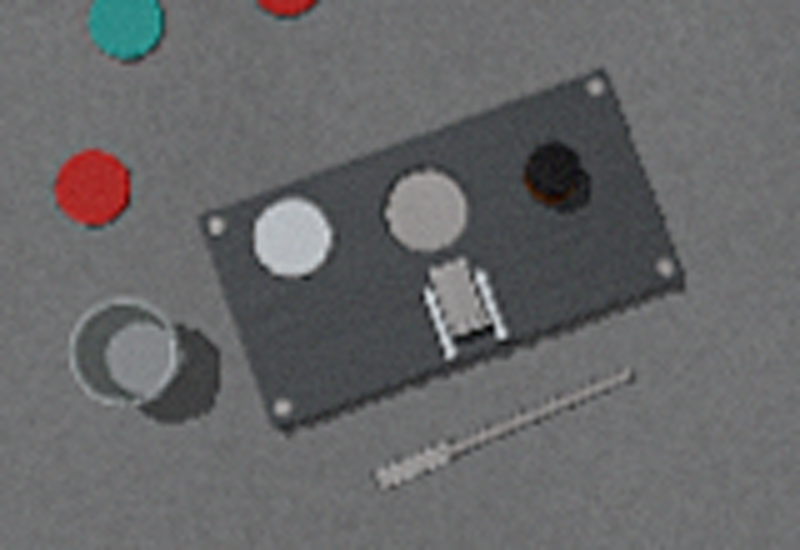

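View pics/scz.png

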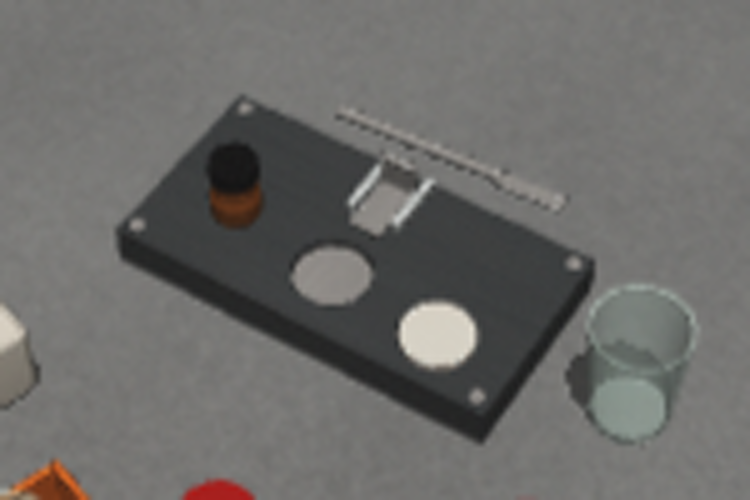

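The zoomed top view (5x) shows the deck with four corner screws, the disc at (293,237), the well at (427,210) and the jar at (553,172). The tab end of the slide is near (465,330).

```bash
cat > meas.py <<'E'
from h import *
def blob(c,near,lo,hi,rad):
    im=cv2.resize(c["pixels"],None,fx=4,fy=4,interpolation=cv2.INTER_CUBIC).astype(int)
    near=(np.array(near)+.5)*4-.5
    yy,xx=np.mgrid[:im.shape[0],:im.shape[1]]
    m=(np.hypot(xx-near[0],yy-near[1])<rad*4)&(im.min(2)>=lo)&(im.max(2)<=hi)
    n,l,s,ce=cv2.connectedComponentsWithStats(m.astype(np.uint8))
    i=1+s[1:,4].argmax(); ct,_=cv2.findContours((l==i).astype(np.uint8),0,1)
    k=max(ct,key=cv2.contourArea); mm=cv2.moments(k)
    return np.array([mm["m10"]/mm["m00"],mm["m01"]/mm["m00"]])/4+.125-.5, s[i,4]/16
def z5(p,u0,v0): return np.array([(p[0]+.5)/5-.5+u0,(p[1]+.5)/5-.5+v0])
E
python3 - <<'E'
from meas import *
W={}
for n,u0,v0,scr,well,disc in(("top",240,150,[(217,226),(596,88),(665,267),(283,407)],(427,210),(293,237)),("scene",250,160,[(477,397),(137,224),(245,108),(573,263)],(332,275),(437,334))):
    c=camera(n); P=[]
    for s in scr:
        uv,a=blob(c,z5(s,u0,v0),105,255,3.5); P.append(ray(c,uv,.03)[:2])
    P=np.array(P); ctr=P.mean(0)
    ex=(P[0]+P[1]-P[2]-P[3]);ey=(P[0]+P[3]-P[1]-P[2]); th=np.arctan2(ex[1],ex[0]); th2=np.arctan2(-ey[0],ey[1])
    print(n,P.round(4).tolist(),"ctr",ctr.round(4),np.degrees([th,th2]).round(2),np.linalg.norm(ex)/2,np.linalg.norm(ey)/2)
    e=np.array([np.cos(th2),np.sin(th2)]); f=np.array([-e[1],e[0]])
    print(" well pred",ctr+.025*e)
    print("im mean disc",c["pixels"][tuple(z5(disc,u0,v0).astype(int)[::-1])],"well",c["pixels"][tuple(z5(well,u0,v0).astype(int)[::-1])])
    uv,a=blob(c,z5(disc,u0,v0),150,255,11); d=ray(c,uv,.037)[:2]; print(" disc",uv,a,d.round(4),"deck",np.round([(d-ctr)@e,(d-ctr)@f],4))
    uv,a=blob(c,z5(well,u0,v0),105,220,11); d=ray(c,uv,.026)[:2]; print(" well",uv,a,d.round(4),"deck",np.round([(d-ctr)@e,(d-ctr)@f],4))
E
```

```text
top [[0.614, 0.1568], [0.6953, -0.0801], [0.5819, -0.1195], [0.5011, 0.1176]] ctr [0.5981 0.0187] [19.16 18.87] 0.1197955200700125 0.2504832101488146
 well pred [0.62171936 0.02675462]
im mean disc [180 188 190] well [151 149 148]
 disc [297.98091987 197.0527045 ] 173.5625 [0.6049 0.1095] deck [0.0359 0.0837]
 well [324.95961374 191.79532117] 200.9375 [0.6206 0.0263] deck [ 0.0238 -0.    ]
scene [[0.6105, 0.1565], [0.6919, -0.0804], [0.5698, -0.1275], [0.4968, 0.1181]] ctr [0.5923 0.0167] [19.91 17.74] 0.12544368209677514 0.2533121274477195
 well pred [0.61607053 0.02428678]
im mean disc [213 208 196] well [143 139 135]
 disc [337.04407979 226.42476405] 150.6875 [0.6028 0.1108] deck [0.0387 0.0865]
 well [315.94098299 214.73224223] 135.8125 [0.6192 0.0282] deck [0.0292 0.0028]
```

```bash
cat > go.py <<'E'
from h import *
import sys
def togo(x,y,z,phi):
    o=sensors.get_obs(); r=R.from_quat(o["tool_rot"]); M=r.as_matrix()
    d=M.T@(np.array([x,y,z])-o["eef_pos"])*1000
    cur=np.degrees(np.arctan2(M[1,1],M[0,1])); t=-(phi-cur+180)%360-180 if False else (cur-phi+180)%360-180
    print("shift mm",d.round(1),"turn units",round(t/6,3),"cur phi",cur.round(2),"pos",np.round(o["eef_pos"],4),"F",np.round(o["ft_force"],2),"g",round(o["grip_width"],4),"t",round(o["clock"],2))
if __name__=="__main__": togo(*map(float,sys.argv[1:]))
E
python3 go.py .5966 .1493 .304 10.7
python3 - <<'E'
from h import *
from meas import *
c=camera("top")
print(ray(c,z5((110,355),240,150),.04), ray(c,(182,197),.18),ray(c,(192,257),.02))
E
```

```text
shift mm [-5.464e+02 -2.175e+02 -3.000e-01] turn units 11.003 cur phi 76.72 pos [0.1148 0.4865 0.3036] F [0.65 0.49 0.73] g 0.0853 t 0.3
[0.53491412 0.22149243 0.04      ] [0.59728664 0.41672144 0.18      ] [0.42860751 0.43998341 0.02      ]
```

```bash
python3 -m inch '[-0.2,-41,-16,0,1.3, -0.2,-82,-32,0,2.6, -0.2,-123,-48,0,3.9, -0.2,-164,-64,0,5.2, -0.2,-205,-80,0,6.6, -0.2,-246,-96,0,8, -0.2,-287,-112,0,9.4, -0.2,-328,-130,0,11]'; python3 go.py .5966 .1493 .304 10.7
```

```text
clock: 1.15
eef_pos: [0.4056, 0.2836, 0.3041]
tool_rot: [0.634, 0.774, 0.0, 0.0]
ft_force: [0.9, 0.1, 0.6]
grip_width: 0.0341
shift mm [-1.694e+02  1.608e+02  1.000e-01] turn units 0.113 cur phi 11.38 pos [0.4056 0.2836 0.3041] F [0.89 0.08 0.56] g 0.0341 t 1.15
```

```bash
python3 -m inch '[-0.2,-30,28,0,0.1, -0.2,-60,56,0,0.1, -0.2,-95,90,0,0.1, -0.2,-135,128,20,0.1, -0.2,-169,161,60,0.1, -0.2,-169,161,105,0.1, -0.2,-169,161,150,0.1,-0.2,-169,161,165,0.1]'; python3 go.py .5966 .1493 .11 10.7
python3 - <<'E'
from h import *
c=camera("top"); crop(c,240,150,400,260,5,"t1.png")
c=camera("scene"); crop(c,250,130,400,260,5,"s1.png")
E
```

```text
clock: 1.95
eef_pos: [0.5937, 0.1502, 0.1328]
tool_rot: [0.636, 0.772, -0.004, -0.003]
ft_force: [-1.0, 0.4, -0.0]
grip_width: 0.0343
shift mm [-1.4  2.9 22.7] turn units 0.054 cur phi 11.02 pos [0.5937 0.1502 0.1328] F [-0.97  0.39 -0.  ] g 0.0343 t 1.95
```

View pics/t1.png

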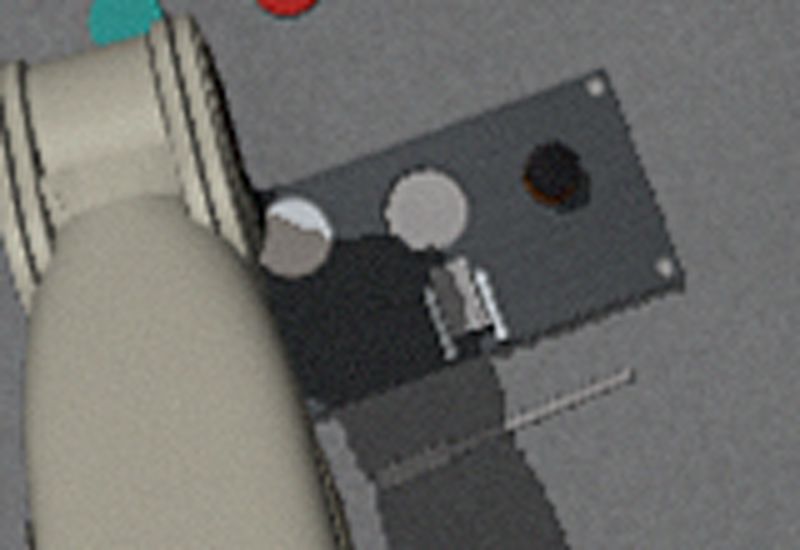

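View pics/s1.png

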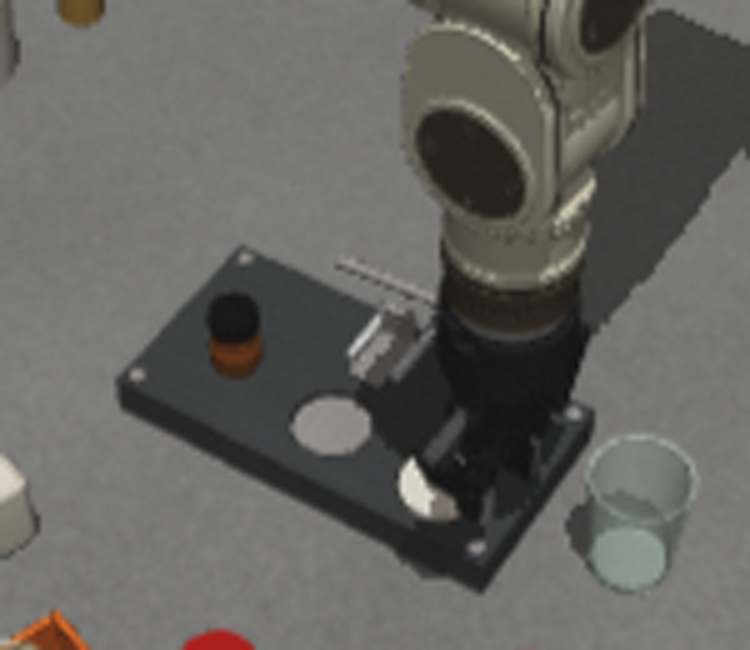

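The disc is untouched and the open fingers hang behind it, on its outer side at (470,470) in the scene crop. Next I'll descend slowly and watch the force.

```bash
python3 -m inch '[-0.2,-1,3,8,0.05, -0.2,-1,3,15,0.05, -0.2,-1,3,20,0.05, -0.2,-1,3,22,0.05, -0.2,-1,3,22,0.05]'; python3 go.py .5966 .1493 .103 10.7
```

```text
clock: 2.55
eef_pos: [0.5994, 0.1518, 0.1173]
tool_rot: [0.637, 0.771, 0.0, 0.0]
ft_force: [-0.7, -0.7, -0.0]
grip_width: 0.034
shift mm [-1.9 -3.2 14.3] turn units 0.023 cur phi 10.84 pos [0.5994 0.1518 0.1173] F [-0.7  -0.68 -0.01] g 0.034 t 2.55
```

```bash
python3 -m inch '[-0.2,-1,-3,4,0, -0.2,-2,-3,7,0, -0.2,-2,-3,9,0, -0.2,-2,-3,9,0]'; python3 go.py .5966 .1493 .103 10.7
```

```text
clock: 2.95
eef_pos: [0.5965, 0.1489, 0.1075]
tool_rot: [0.637, 0.771, -0.0, -0.0]
ft_force: [-0.1, 0.5, 0.3]
grip_width: 0.0339
shift mm [0.4 0.2 4.5] turn units 0.019 cur phi 10.82 pos [0.5965 0.1489 0.1075] F [-0.11  0.46  0.35] g 0.0339 t 2.95
```

```bash
python3 -m inch '[-0.2,0,0,1,0, -0.2,0,0,2,0, -0.2,0,0,2,0]'; python3 go.py .5966 .1493 .103 10.7
python3 - <<'E'
from h import *
c=camera("scene"); crop(c,300,160,400,260,6,"s2.png")
E
```

```text
clock: 3.25
eef_pos: [0.5967, 0.1491, 0.1058]
tool_rot: [0.637, 0.771, -0.0, -0.0]
ft_force: [-0.3, -0.8, -0.3]
grip_width: 0.0344
shift mm [ 0.3 -0.1  2.8] turn units 0.021 cur phi 10.83 pos [0.5967 0.1491 0.1058] F [-0.28 -0.84 -0.26] g 0.0344 t 3.25
```

View pics/s2.png

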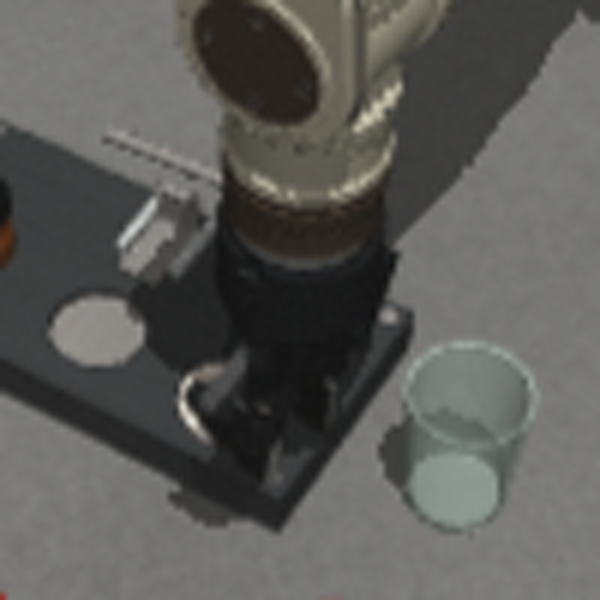

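```bash
python3 -m inch '[-0.2,0,0,1,0, -0.2,0,0,1.5,0, -0.2,0,0,1.5,0]'; python3 -m inch '[-0.2,0,0,1,0, -0.2,0,0,1,0]'; python3 -m inch '[-0.2,0,0,1,0, -0.2,0,0,1,0]'
```

```text
clock: 3.6
eef_pos: [0.5967, 0.1491, 0.1043]
tool_rot: [0.637, 0.771, -0.0, -0.0]
ft_force: [0.7, -1.5, -0.9]
grip_width: 0.0339
clock: 3.8
eef_pos: [0.5967, 0.149, 0.1033]
tool_rot: [0.637, 0.771, -0.0, -0.0]
ft_force: [0.0, 0.2, 0.0]
grip_width: 0.0343
clock: 4.0
eef_pos: [0.5967, 0.149, 0.1022]
tool_rot: [0.637, 0.771, -0.0, -0.0]
ft_force: [1.0, -0.7, 0.0]
grip_width: 0.0345
```

```bash
for i in 1 ; do python3 -m inch '[-0.2,0,0,1,0, -0.2,0,0,1,0]'; done; python3 -m inch '[-0.2,0,0,1,0, -0.2,0,0,1,0]';  python3 -m inch '[-0.2,0,0,1,0, -0.2,0,0,1,0]'
```

```text
clock: 4.2
eef_pos: [0.5968, 0.1491, 0.1019]
tool_rot: [0.637, 0.771, 0.0, 0.0]
ft_force: [-0.9, -0.4, 2.7]
grip_width: 0.0341
clock: 4.4
eef_pos: [0.5968, 0.149, 0.1018]
tool_rot: [0.637, 0.771, 0.0, 0.0]
ft_force: [-2.4, -1.1, 9.0]
grip_width: 0.0341
clock: 4.6
eef_pos: [0.5968, 0.1491, 0.1018]
tool_rot: [0.637, 0.771, 0.001, 0.0]
ft_force: [-4.8, -1.1, 13.6]
grip_width: 0.0344
```

```bash
python3 -m inch '[-0.2,0,0,-5,0, -0.2,0,0,-5.2,0]'; python3 -m inch '[-0.2,-4,0,0,0, -0.2,-8,0,0,0, -0.2,-11,0,0,0, -0.2,-14,0,0,0, -0.2,-18,0,0,0, -0.2,-23,0,0,0, -0.2,-28,0,0,0, -0.2,-32,0,0,0]'
python3 go.py .61 .09 .1045 10.8
python3 - <<'E'
from h import *
c=camera("scene"); crop(c,270,160,370,260,6,"s3.png")
c=camera("top"); crop(c,240,150,400,260,5,"t3.png")
E
```

```text
clock: 4.8
eef_pos: [0.5973, 0.1492, 0.1053]
tool_rot: [0.637, 0.771, 0.001, 0.001]
ft_force: [0.3, -0.0, 0.7]
grip_width: 0.0341
clock: 5.6
eef_pos: [0.6029, 0.1171, 0.1046]
tool_rot: [0.637, 0.771, 0.0, 0.0]
ft_force: [-1.2, -0.3, -0.8]
grip_width: 0.0343
shift mm [-27.9   1.9   0.1] turn units 0.001 cur phi 10.81 pos [0.6029 0.1171 0.1046] F [-1.16 -0.25 -0.76] g 0.0343 t 5.6
```

View pics/s3.png

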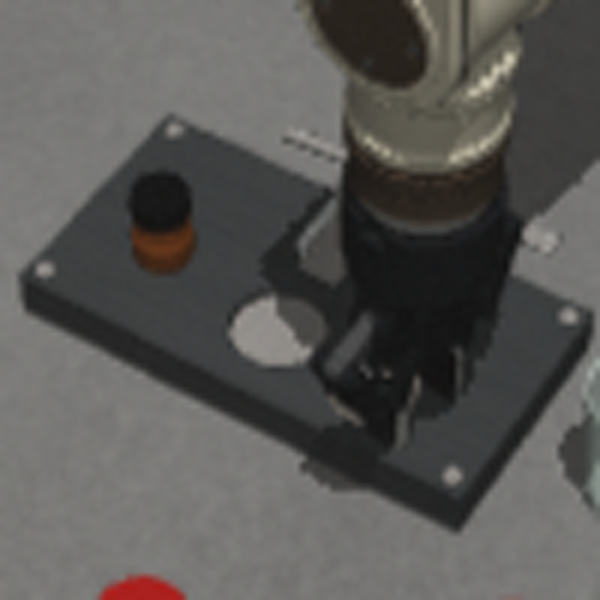

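View pics/t3.png

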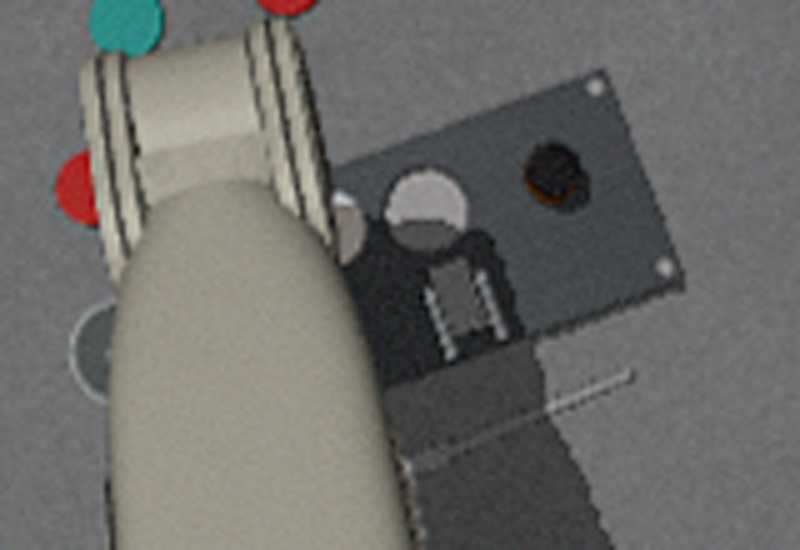

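```bash
python3 -m inch '[-0.2,-4,0,0,0, -0.2,-9,0,0,0, -0.2,-14,0,0,0, -0.2,-19,0,0,0, -0.2,-24,0,0,0, -0.2,-29,0,0,0, -0.2,-33,0,0,0, -0.2,-36,0,0,0]'
python3 - <<'E'
from h import *
c=camera("scene"); crop(c,270,160,370,260,6,"s4.png")
c=camera("top"); crop(c,290,160,370,220,10,"t4.png")
E
```

```text
clock: 6.5
eef_pos: [0.6096, 0.0818, 0.1046]
tool_rot: [0.637, 0.771, 0.0, -0.0]
ft_force: [0.2, 0.4, -0.0]
grip_width: 0.0342
```

View pics/s4.png

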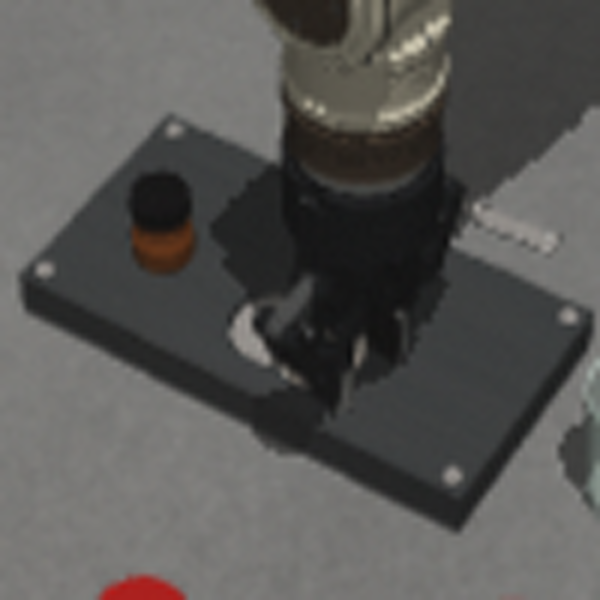

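View pics/t4.png

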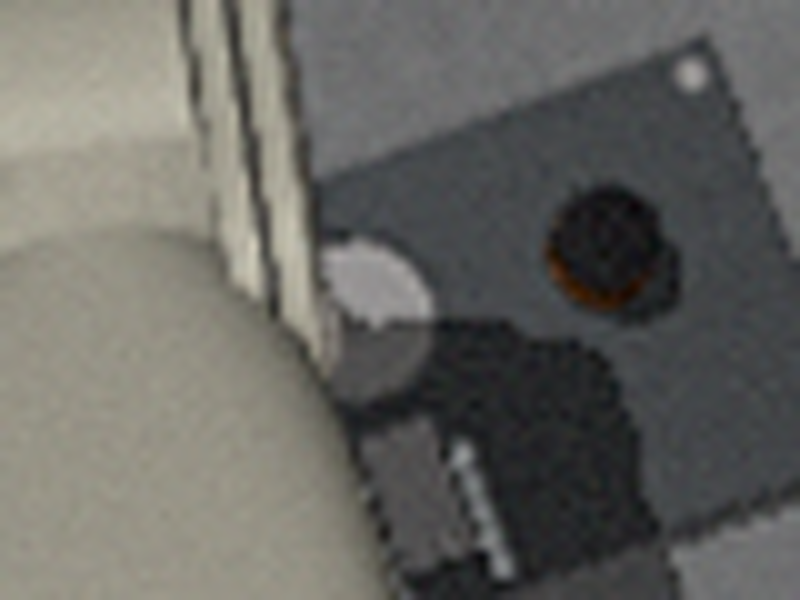

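```bash
python3 -m inch '[-0.2,-4,0,0,0, -0.2,-8,0,0,0, -0.2,-12,0,0,0, -0.2,-15,0,0,0, -0.2,-18,0,0,0, -0.2,-20,0,0,0, -0.2,-22,0,0,0, -0.2,-23,0,0,0]'
python3 - <<'E'
from h import *
c=camera("scene"); crop(c,270,160,370,260,6,"s5.png")
c=camera("top"); crop(c,290,160,370,220,10,"t5.png")
E
```

```text
clock: 7.4
eef_pos: [0.6139, 0.0595, 0.1046]
tool_rot: [0.637, 0.771, -0.0, 0.0]
ft_force: [-0.3, 0.9, -0.4]
grip_width: 0.0343
```

View pics/s5.png

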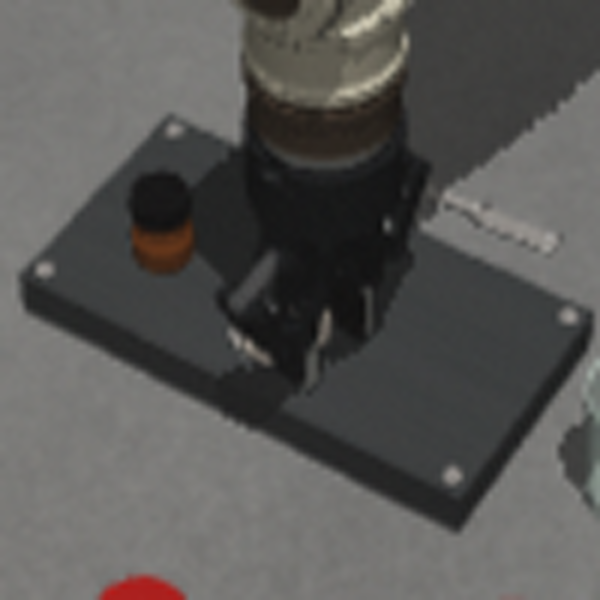

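View pics/t5.png

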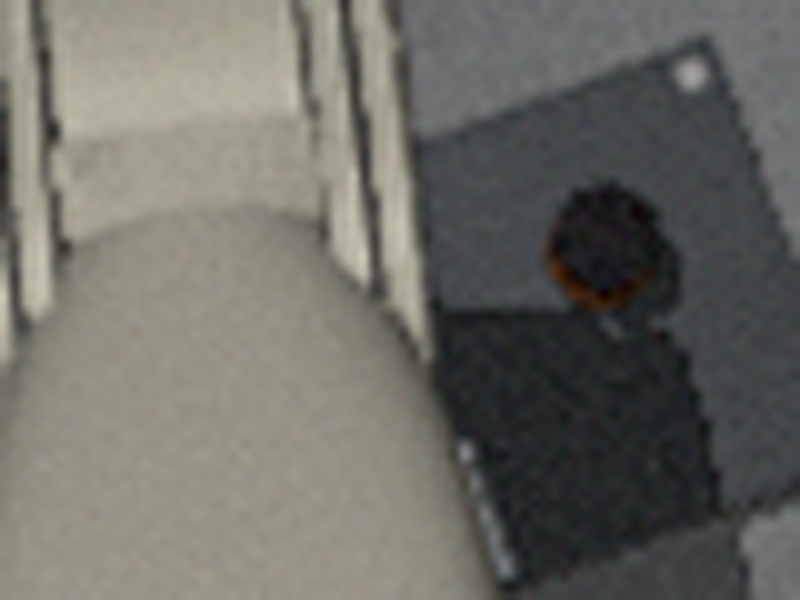

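```bash
python3 -m inch '[-0.2,-1,0,0,0, -0.2,-2,0,0,0, -0.2,-3,0,0,0, -0.2,-4,0,0,0, -0.2,-5,0,0,0, -0.2,-6,0,0,0, -0.2,-6,0,0,0]'
python3 -m inch '[-0.2,8,0,0,0, -0.2,25,0,0,0, -0.2,45,0,0,0,-0.2,65,0,0,0,-0.2,82,0,0,0,-0.2,85,0,-10,0]'
python3 - <<'E'
from h import *
c=camera("scene"); crop(c,270,160,370,260,6,"s6.png")
c=camera("top"); crop(c,290,160,370,220,10,"t6.png")
E
```

```text
clock: 8.2
eef_pos: [0.615, 0.0536, 0.1046]
tool_rot: [0.637, 0.771, 0.0, 0.0]
ft_force: [-0.0, -0.0, 0.4]
grip_width: 0.0346
clock: 8.8
eef_pos: [0.5972, 0.14, 0.1134]
tool_rot: [0.636, 0.772, -0.001, -0.001]
ft_force: [-1.0, -0.4, 0.2]
grip_width: 0.0342
```

View pics/s6.png

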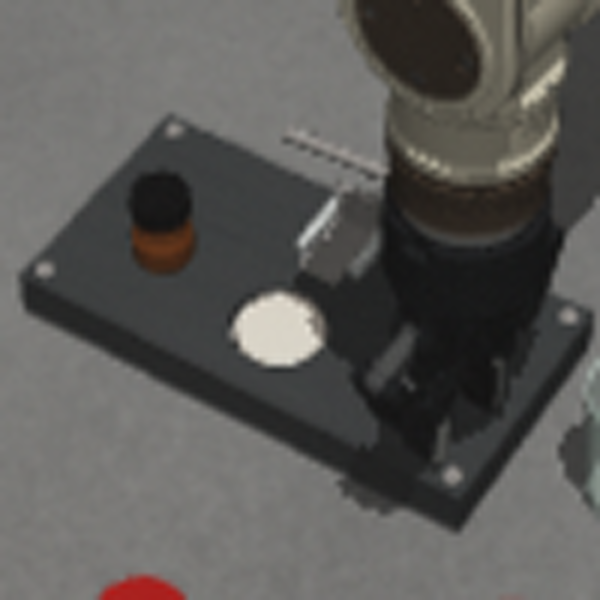

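View pics/t6.png

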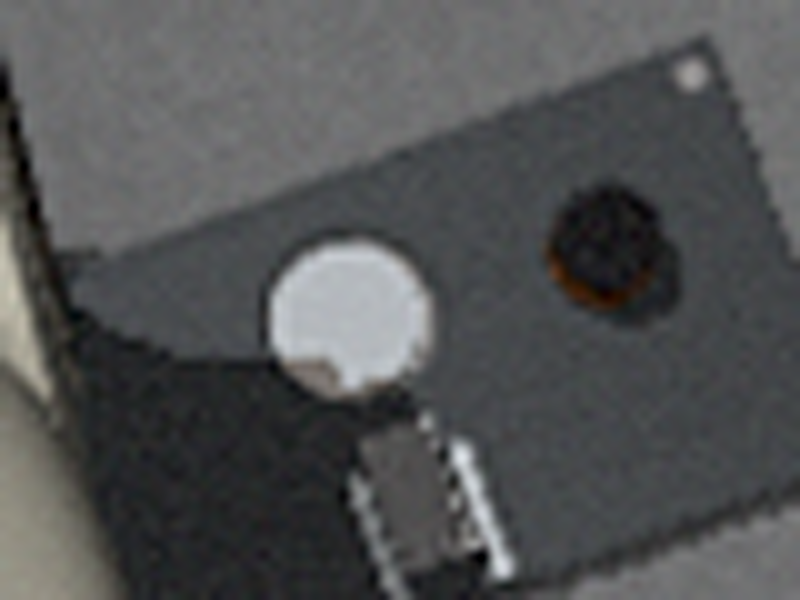

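The white disc now fills the well, centred at about (350,318) in the top crop, which is where the well was, with only a thin grey crescent on its right rim. I'll lift, shut the gripper and go round to the robot side of the tab, at deck x −95 mm.

```bash
python3 go.py .5071 -.0125 .18 19
```

```text
shift mm [-130.8 -119.4  -63.9] turn units -1.345 cur phi 10.93 pos [0.5997 0.1386 0.1164] F [0.19 0.04 0.67] g 0.034 t 8.9
```

```bash
python3 -m inch '[-0.2,0,0,-30,0, -0.5,0,0,-64,0, -1,-25,-23,-64,-0.3, -1,-55,-50,-64,-0.6, -1,-85,-78,-64,-1, -1,-110,-100,-64,-1.35, -1,-125,-114,-64,-1.35, -1,-131,-119,-64,-1.35]';python3 -m inch '[-1,0,0,0,0,-1,0,0,0,0]'; python3 go.py .5071 -.0125 .12 19
python3 - <<'E'
from h import *
c=camera("scene"); crop(c,250,130,400,260,5,"s7.png")
c=camera("top"); crop(c,280,150,390,240,7,"t7.png")
E
```

```text
clock: 9.7
eef_pos: [0.5057, -0.0161, 0.1792]
tool_rot: [0.583, 0.813, -0.0, 0.0]
ft_force: [0.4, 0.4, 0.4]
grip_width: 0.0
clock: 9.9
eef_pos: [0.5076, -0.0136, 0.179]
tool_rot: [0.581, 0.814, 0.001, 0.0]
ft_force: [0.7, 0.3, -0.3]
grip_width: 0.0002
shift mm [ 1.2 -0.2 59. ] turn units -0.015 cur phi 18.91 pos [ 0.5076 -0.0136  0.179 ] F [ 0.73  0.3  -0.3 ] g 0.0002 t 9.9
```

View pics/s7.png

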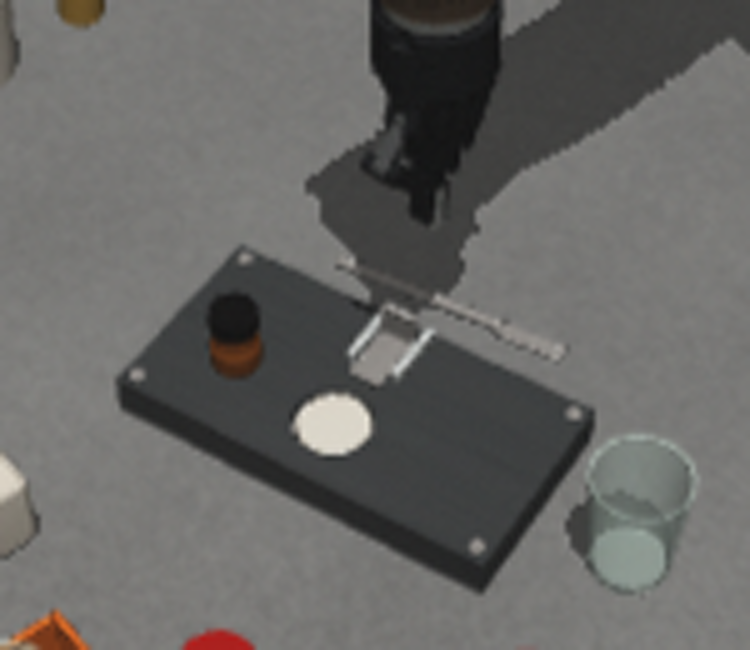

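View pics/t7.png

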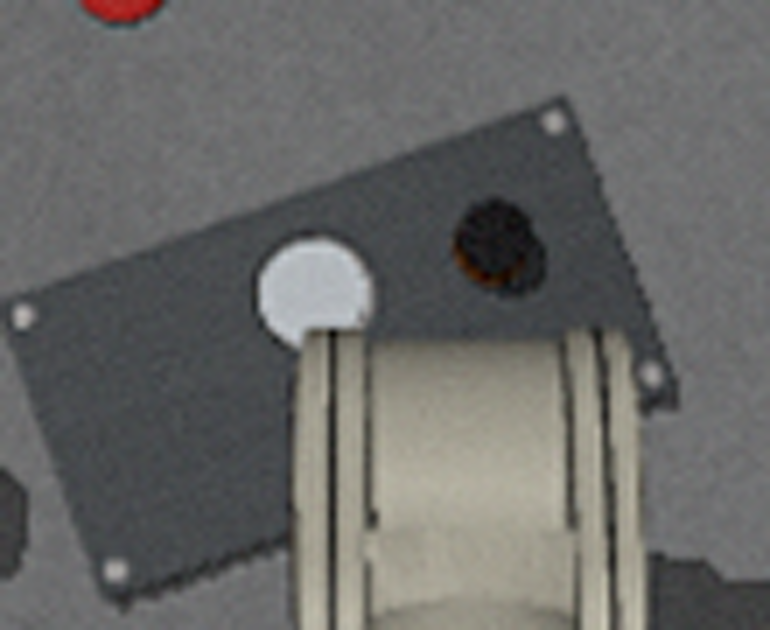

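The disc fills the well at about (333,425) in the scene crop. I'll check its centre against the empty well's measurement and work out the tab axis.

```bash
python3 - <<'E'
from meas import *
c=camera("scene"); uv,a=blob(c,(316,214.5),150,255,11); p=ray(c,uv,.029)[:2]
print("disc",uv,a,p.round(4))
x=c["pixels"]
# bars: bright pixels near guide
for q in [(383,307),(413,320),(350,355),(402,376),(433,332)]: print(q, ray(c,z5(q,250,130),.039 if q[0] not in(383,413) else .059).round(4))
E
python3 go.py .5071 -.0125 .12 19
```

```text
disc [316.26843737 214.43566427] 134.875 [0.6191 0.0298]
(383, 307) [ 0.55   -0.0061  0.059 ]
(413, 320) [0.5423 0.0144 0.059 ]
(350, 355) [ 0.5809 -0.0014  0.039 ]
(402, 376) [0.5662 0.0329 0.039 ]
(433, 332) [0.5273 0.0169 0.039 ]
shift mm [ 0.5 -0.2 58.6] turn units -0.0 cur phi 19.0 pos [ 0.5075 -0.0129  0.1786] F [0.02 0.8  0.4 ] g -0.0001 t 10.05
```

```bash
python3 -m inch '[-1,1.5,0,15,0, -1,1.5,0,30,0, -1,1.5,0,45,0, -1,1.5,0,55,0, -1,1.5,0,58,0, -1,1.5,0,58,0]'
python3 - <<'E'
from h import *
c=camera("scene"); crop(c,290,140,390,240,6,"s8.png")
E
```

```text
clock: 10.65
eef_pos: [0.5062, -0.012, 0.1202]
tool_rot: [0.581, 0.814, -0.0, -0.0]
ft_force: [-0.8, -0.1, 0.0]
grip_width: 0.0001
```

View pics/s8.png

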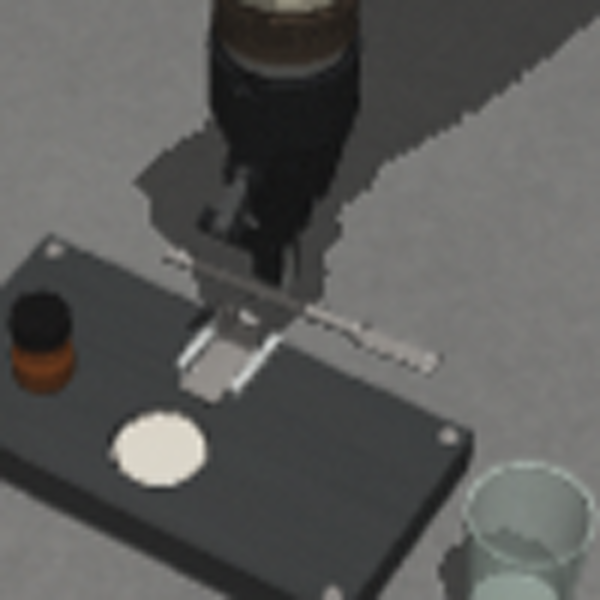

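```bash
python3 -m inch '[-1,0,8,0,0, -1,0,15,0,0, -1,0,20,0,0, -1,0,25,0,0, -1,0,30,0,0, -1,0,35,0,0, -1,0,40,0,0, -1,0,45,0,0]'; python3 -m inch '[-1,0,3,0,0, -1,0,6,0,0, -1,0,9,0,0,-1,0,11,0,0]'
python3 - <<'E'
from h import *
c=camera("scene"); crop(c,270,140,370,240,6,"s9.png")
E
```

```text
clock: 11.5
eef_pos: [0.5492, 0.0023, 0.1207]
tool_rot: [0.581, 0.814, -0.0, 0.0]
ft_force: [-1.9, -1.7, 2.9]
grip_width: -0.0
clock: 11.9
eef_pos: [0.5595, 0.0059, 0.1207]
tool_rot: [0.581, 0.814, 0.0, 0.0]
ft_force: [-2.5, -0.6, 2.9]
grip_width: 0.0001
```

View pics/s9.png

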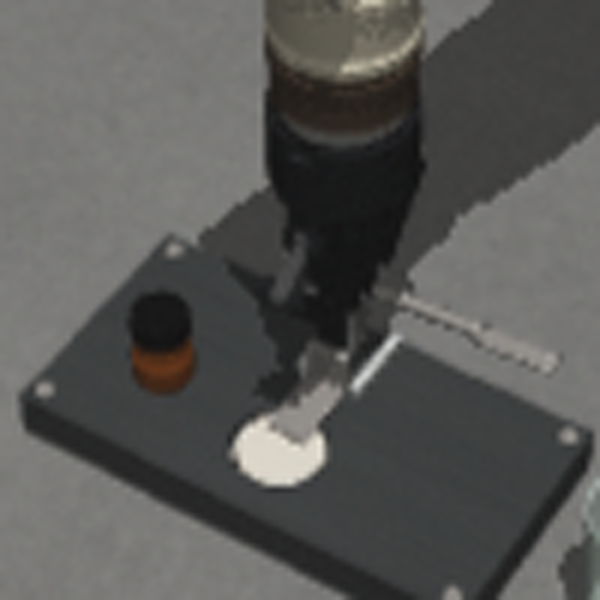

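The slide is moving and its tongue has started over the disc at (300,425). I'll keep pushing and watch the force.

```bash
python3 -m inch '[-1,0,3,0,0, -1,0,6,0,0, -1,0,8,0,0,-1,0,8,0,0]';python3 -m inch '[-1,0,2,0,0, -1,0,3,0,0, -1,0,3,0,0]'; python3 - <<'E'
from h import *
c=camera("scene"); crop(c,270,140,370,240,6,"s10.png")
E
```

```text
clock: 12.35
eef_pos: [0.5671, 0.0086, 0.1205]
tool_rot: [0.581, 0.814, 0.0, 0.0]
ft_force: [-0.2, 0.0, 1.1]
grip_width: -0.0001
clock: 12.65
eef_pos: [0.5697, 0.0095, 0.1205]
tool_rot: [0.581, 0.814, -0.0, -0.0]
ft_force: [-0.7, -0.9, 1.0]
grip_width: -0.0001
```

View pics/s10.png

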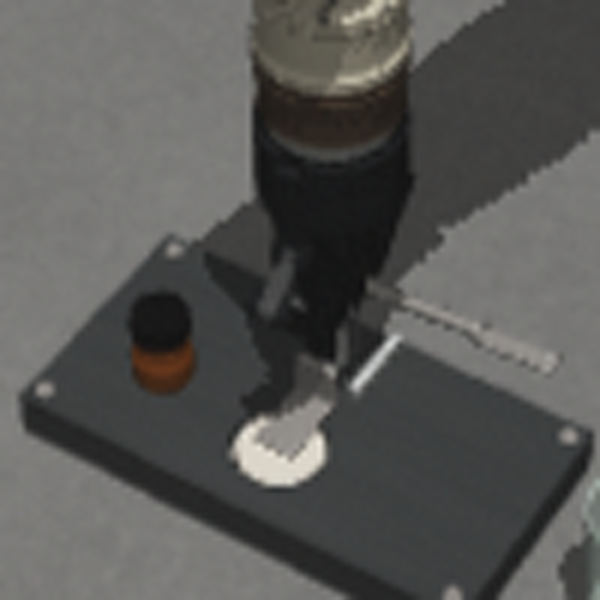

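```bash
python3 -m inch '[-1,0,2,0,0, -1,0,4,0,0, -1,0,4,0,0]';python3 -m inch '[-1,0,1,0,0, -1,0,2,0,0, -1,0,2,0,0]';
```

```text
clock: 13.0
eef_pos: [0.5722, 0.0104, 0.1204]
tool_rot: [0.581, 0.814, -0.001, -0.001]
ft_force: [-4.9, -2.3, 3.9]
grip_width: -0.0003
clock: 13.3
eef_pos: [0.5726, 0.0105, 0.1203]
tool_rot: [0.581, 0.814, -0.003, -0.002]
ft_force: [-8.5, -2.8, 6.8]
grip_width: -0.0002
```

```bash
python3 -m inch '[-1,0,1,0,0, -1,0,1,0,0]';python3 -m inch '[-1,0,1,0,0, -1,0,1,0,0]';
```

```text
clock: 13.5
eef_pos: [0.5728, 0.0106, 0.1203]
tool_rot: [0.582, 0.813, -0.003, -0.002]
ft_force: [-10.6, -4.6, 8.4]
grip_width: -0.0003
clock: 13.7
eef_pos: [0.573, 0.0106, 0.1203]
tool_rot: [0.582, 0.813, -0.004, -0.003]
ft_force: [-12.5, -4.9, 10.7]
grip_width: -0.0002
```

The force has risen to about 13 N with no further travel, so the slide is at its stop. I'll back off and check.

```bash
python3 -m inch '[-1,0,-8,0,0, -1,0,-20,0,0, -1,0,-40,0,0, -1,0,-60,0,0, -1,0,-65,-20,0, -1,0,-70,-60,0,-1,0,-90,-90,0,-1,0,-120,-95,0]'; python3 -m inch '[-1,0,0,0,0,-1,0,0,0,0]'
python3 - <<'E'
from h import *
c=camera("scene"); crop(c,270,160,370,260,6,"s11.png")
cv2.imwrite("pics/sf.png",c["pixels"][:,:,::-1])
c=camera("top"); crop(c,240,150,400,260,5,"t11.png")
E
```

```text
clock: 14.5
eef_pos: [0.4672, -0.0268, 0.2197]
tool_rot: [0.581, 0.814, 0.003, 0.004]
ft_force: [0.6, -0.3, 0.0]
grip_width: -0.0002
clock: 14.7
eef_pos: [0.4641, -0.0269, 0.2161]
tool_rot: [0.581, 0.814, 0.001, 0.001]
ft_force: [-0.6, 0.8, 1.1]
grip_width: -0.0001
```

View pics/s11.png

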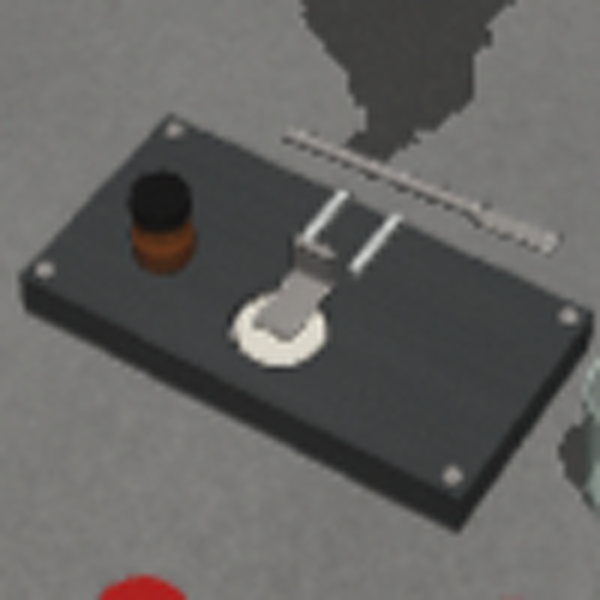

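View pics/t11.png

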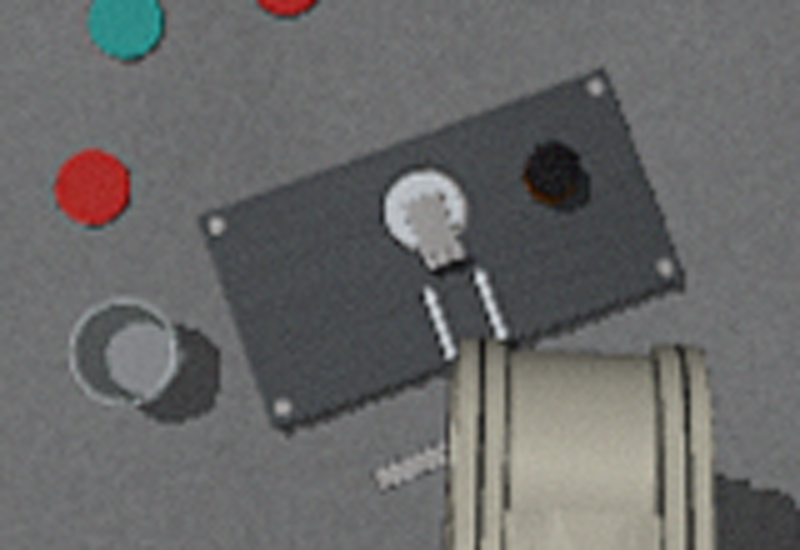

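View pics/sf.png

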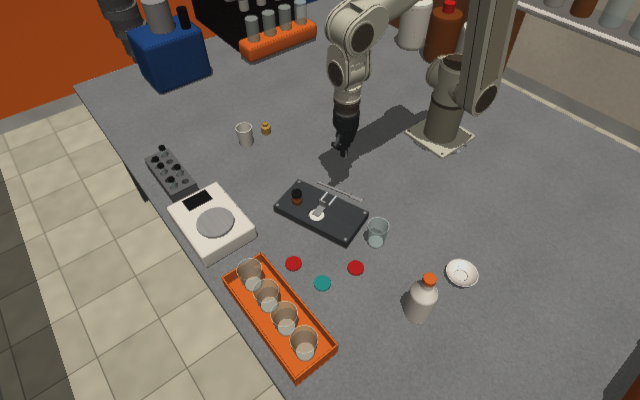

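The slide is fully in. In the top crop its tongue end is at (423,195), past the well centre at (427,210). The tab's rear face is at (450,268), about 38 mm behind the well centre, and 38 mm is what a fully closed slide should show. The jar, beaker and spatula haven't moved.

```bash
python3 -c "
from workcell import order; print(order.job_done())"
```

```text
the job is handed in; nothing more can be done
None
```

I pushed the white disc across the deck, cradled between the fingertips set about 34 mm apart, until it dropped into the well. I then pushed the slide in by its tab with the gripper shut, backed the arm clear and handed the job in at about 15 s on the clock.

- **Disc:** In the pictures it fills the well. Its measured centre is within about 1–2 mm of where I measured the empty well, which is the calibration error. I judged it flat from the pictures and from the tongue passing over it without resistance.
- **Slide:** It stopped moving when the push force reached about 13 N. In the top view the tab's rear face is about 38 mm from the well centre, as expected when fully in, and the tongue covers the middle of the disc.
- **Other things on the bench:** The jar, beaker, spatula, bottle, cup, dish and weight look unmoved by eye in the final pictures. The arm was hidden in none of them except part of the spatula in the top view.
- **Disagreement:** The two cameras differed by 2–6 mm on the deck's position, because one screw in the scene view was badly detected. I relied on the top view and on positions measured relative to the well. No check failed.

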